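# Unbolt the board clamp and throw its counterweighted arm open

### The job

Open the board clamp so that the board can be taken out later. Lift the yoke handle of its barrel bolt out of the locked notch, draw the bolt all the way back and let the handle drop into the other notch; then swing the counterweighted hold-down arm up past its balance point so that it rests fully open by itself. Leave the board lying in its nest.

Things in the scene. Friction and masses are not known exactly. Their poses are not given: they have to be found in the camera images.
- clamp_frame: Fixed board clamp: grey base plate 100 (x) x 360 (y) x 10 mm on 10 mm feet; origin on the bench under its middle, z up. 'Clamp' coordinates are mm in this frame. Bolt, nest and arm lie in line along y over x = 0: bolt at the -y end, nest in the middle, arm bearing at the +y end (pivot along x at y 120, height 55). Bolt guides: 26 mm wide, top at height 68, at y -60..-35 and -165..-140.
- notch_locked (a point): Middle of the bottom of the locked notch, clamp (-14, -70, 59). A steel plate 4 mm thick (x -16..-12, top at height 70) stands in front of the bolt rod, with two notches 16 mm wide and 11 mm deep that hold the handle's 10 mm stem. The bolt rod, 10 mm thick, runs along clamp y at x 0, height 55.
- notch_open (a point): Middle of the bottom of the open notch, clamp (-14, -130, 59), in the same plate, 60 mm from the locked one; the land between the notches is 44 mm wide.
- yoke_bar (a point): Middle of the cross bar of the bolt's dark steel U-shaped yoke handle. From the rod a stem rises to the clamp's -x side; the bar, 9 mm thick, lies along y 50 mm from the rod axis; from its ends two short 9 mm prongs run on outward to 66 mm, 35 mm either side of the middle (clear gap 61 mm, outer side open). Seated: stem and prongs 40 degrees above level, bar at clamp x -38, height 87, prong tips x -51, height 98.
- bolt_slide (a joint): Travel of the bolt along clamp -y, m: 0 = locked (rod tip in the arm's end), 0.060 = all the way back, end stop, stem over the middle of the open notch. The stem drops into a notch within 3 mm of its middle. Friction about 1 N; stays where left; the rod leaves the arm after about 27 mm. The handle moves with it: a prong pushed along y (fingers between the prongs) slides the bolt.
- bolt_turn (a joint): Lift of the yoke about the rod axis, rad: 0 = seated in a notch, about 0.43 when the stem rests on the land between them, 0.80 = end of travel. It needs about 0.46 to slide freely. Fingers between the prongs that push the cross bar towards clamp +x raise it (22 mm gives about 0.55 rad); let go, it falls back to -x by its own weight (0.06 N m or less).
- hold_arm (a joint): Angle of the hold-down arm, rad: 0 = down over the board (by its weight; also locked while the bolt is in its end), about 0.5 = balance point, 1.31 = fully open against its stop, held there by its weight. Damped hinge, so it falls slowly. About 0.3 N m lifts it from 0.
- weight_mid (a point): Centre of the arm's counterweight: dark steel disc 48 mm across, 32 mm thick, axis along clamp x, on a 12 mm stalk 110 mm from the pivot, 85 degrees from the arm. Arm down: stalk nearly upright, disc centre at clamp y 110, height 165. Open: it leans far out to +y, centre y 223, height 94. Pushing the disc to clamp +y swings the arm up.
- keeper_end (a point): Free end of the hold-down arm, 140 mm from the pivot: bar 20 mm wide, 12 mm thick, with a steel block 28 x 24 x 26 mm at the end that takes the bolt. Arm down: clamp y -20, height 55. Open: y 84, height 190.
- board_mid (a point): Middle (half-way up) of the loose board 42 x 68 x 10 mm lying in the nest under the arm, at clamp (0, 35), its underside 28 mm above the bench; the nest's rim is 5 mm high. It is to stay there.
Things that resemble listed ones, but are neither listed nor needed, are in the scene too. What is shaped like the part that bears board_mid but pink or purple is not meant.

How it is judged:
By the outcome, as a careful person would: the job done as asked, in the order asked, and still so for the second after the job is handed in, with the robot touching nothing.
It also fails if it takes over 45 s, if anything falls off the work surface, if the arm or the gripper's body presses on something with over 40 N, if the wrist force passes 120 N, or if a joint passes its speed limit or range.

### The arm

A 6-joint arm with a two-finger parallel gripper is mounted at the origin on a cart in front of the work surface, level with it; the furniture and walls round the work are solid. World frame = base frame: x ahead of the robot, y to its left, z up, the work surface at z = 0. Lengths are in m, angles in rad, forces in N, time in s.
With the tool pointing down it reaches from about 0.425 to 0.95 m from the base axis. Payload 14.7 kg.
Tool frame: the origin (TCP) lies midway between the tips of the shut fingers; the grasp point (between the pads) lies ctrl.tcp_to_grasp behind it (ctrl.tcp_to_grasp is the distance from the TCP to the grasp point, in m); z points along the fingers, x is the direction in which the jaws open and shut, and the axes are right-handed (so a half turn about z gives the same grasp; the last joint's range is limited). The gripper opens to 85 mm and grips with 20 to 120 N. Pads are 22 mm wide; open, the fingers measure 114 mm over their backs; the gripper's body (76 mm by 85 mm) begins 54 mm behind the grasp point. The pads swing forward as they close: fully open they stand 13 mm farther back than shut.
Start: joints at [1.142, 0.48, 1.596, -0, 1.065, -0.047], TCP at [0.242, 0.603, 0.231] pointing down, gripper open.
Joint ranges: [-2.75, 2.75], [-0.82, 2.05], [0.23, 2.67], [-1.56, 4.7], [0.09, 2.69], [-2.92, 2.92]. Speed limits (rad/s): [1.89, 1.89, 2.39, 3.01, 3.01, 3.01].

### API

Orientations are given as a unit quaternion [w, x, y, z].
In Python, from station import ctrl, capture gives the robot as it stands.
- The arm moves only by the tool send_rows, never from a script. Its argument "moves" is a list of rows, each a list of 6 numbers: the shift along the tool's x, y, z normalised to -1 to 1, where 1 is 0.5 m, then the turn, a rotation vector about the tool's x, y, z normalised to -1 to 1, where 1 is pi/2 rad. In form: [[x, y, z, rx, ry, rz], ...]. A call has exactly 5 rows; each row shifts and turns the commanded pose from where the row before left it, along the tool's axes as they then stand; what a row does not reach is not made up. A row lasts 1/8 s, in which the tool goes at most 62.5 mm and 10.7 degrees, less where a joint would pass 70% of its speed; a pose out of reach is approached as far as the arm can. A call with a number of a shift or a turn outside -1 to 1 is refused whole. A call with a gripper value outside its range is refused whole. "gripper" is the opening, from -1 (shut) to 1 (fully open), set as the call begins (left out, the last holds). The fingers move at their own pace and stop on an object; "squeeze" is the grip in N (left out, the last holds). Time passes only in rows, so rows that do not move let the fingers close, or fill a call up. It gives the time, the measured TCP pose, the force and the opening at its end, in the units of the state.
- ctrl.get_obs(): the state, without advancing time (a new reading comes with each control period).
- capture(name): name is "scene" or "top" or "wrist"; returns a dict with "img" (400x640x3 uint8, red, green, blue), "depth" (400x640 float32, m along the optical axis (not along the pixel's ray), 0 where there is no reading), "mtx" (3x3 intrinsics, pixels), "k1" (the pictures are not rectified: a ray, as slopes to the right and down, at radius r is drawn at 1 + k1 r^2 times it, then the intrinsics apply), "T" (4x4, takes a point from camera to world coordinates). Camera axes: x right, y up, looking along -z (the intrinsics and any distortion apply to the point x, -y, -z); pixel columns grow to the right and rows downward; lengths in m; the calibration is good to about 2 mm. A picture is of the moment at which its call begins.
- ctrl.hand_in(): hands the job in, once; it reports no verdict.
The state is a dict: "t": time; "joints": joint angles; "joint_velocities": joint speeds; "tau": joint torques, N m; "ee_pos": TCP position; "ee_rot": TCP orientation; "force": force on the tool from outside, world axes, zero at the start; "moment": the same for the moment, N m; "opening": finger opening in m.
Only numpy, scipy, OpenCV 4.12 (cv2) and the standard library are available. Lean on these libraries where they do the work, as an engineer would, in place of code of your own. Each camera call takes 0.05 s, during which the arm holds its last target. There are 200 camera calls.

## Working session

There is one attempt and no reset: what is moved stays moved. The work goes in short steps, Python scripts to look and compute and a tool call to move; the robot and the scene stay as the last step left them, time stands still between calls to the robot, and variables do not carry over. Pictures are saved under pics/ and viewed, about 8 in all and at most 12, crops included, and the job is handed in when it is done.

Besides the shell and the picture viewer there is one more tool, called in YAML: its name, and indented under it one key for each argument. send_rows: Moves the arm, as the interface text tells. Scaled input: -1 to 1 covers 0.5 m each way for a shift and pi/2 rad each way for a turn. Its arguments: {"type":"object","properties":{"moves":{"type":"array"},"gripper":{"type":"number"},"squeeze":{"type":"number"}},"required":["moves"]}

```bash
mkdir -p pics; ls
cat > h.py <<'E'
import numpy as np,cv2
from scipy.spatial.transform import Rotation as R
from station import ctrl,capture
def snap(n,f):
    c=capture(n); cv2.imwrite(f'pics/{f}.png',c['img'][:,:,::-1]); np.savez(f'pics/{f}.npz',**{k:c[k] for k in('img','depth','mtx','k1','T')}); return c
def load(f): return dict(np.load(f'pics/{f}.npz'))
def world(c,u,v,d=None):
    K=c['mtx'];x,y=(u-K[0,2])/K[0,0],(v-K[1,2])/K[1,1]
    r=np.hypot(x,y);s=r
    for _ in range(20): s=r/(1+float(c['k1'])*s*s)
    f=s/r if r>0 else 1
    d=c['depth'][int(round(v)),int(round(u))] if d is None else d
    return (c['T']@[x*f*d,-y*f*d,-d,1])[:3]
def cloud(c):
    K=c['mtx'];v,u=np.mgrid[:400,:640];x=(u-K[0,2])/K[0,0];y=(v-K[1,2])/K[1,1]
    r=np.hypot(x,y);s=r.copy()
    for _ in range(20): s=r/(1+float(c['k1'])*s*s)
    f=np.where(r>0,s/np.maximum(r,1e-9),1);d=c['depth']
    P=np.stack([x*f*d,-y*f*d,-d],-1)@c['T'][:3,:3].T+c['T'][:3,3]
    P[d==0]=np.nan
    return P
E
python3 - <<'E'
from h import *
a=snap('scene','s0');b=snap('top','t0')
o=ctrl.get_obs();print(o['t'],o['ee_pos'],o['ee_rot'],o['opening'],ctrl.tcp_to_grasp)
cv2.imwrite('pics/both.png',cv2.resize(np.vstack([a['img'],b['img']])[:,:,::-1],(480,600),interpolation=cv2.INTER_AREA))
print(a['T'].round(3).tolist(),b['T'].round(3).tolist())
E
```

```text
pics
0.1 [0.24200455 0.60284907 0.23071712] [ 2.99254001e-04  8.28425692e-01  5.60098693e-01 -4.87781768e-04] 0.08537359408017245 0.0187
[[0.491, 0.614, -0.618, -0.011], [-0.871, 0.363, -0.332, -0.13], [0.021, 0.701, 0.713, 0.775], [0.0, 0.0, 0.0, 1.0]] [[0.019, 0.989, -0.146, 0.391], [-1.0, 0.017, -0.017, 0.153], [-0.015, 0.146, 0.989, 1.227], [0.0, 0.0, 0.0, 1.0]]
```

View pics/t0.png

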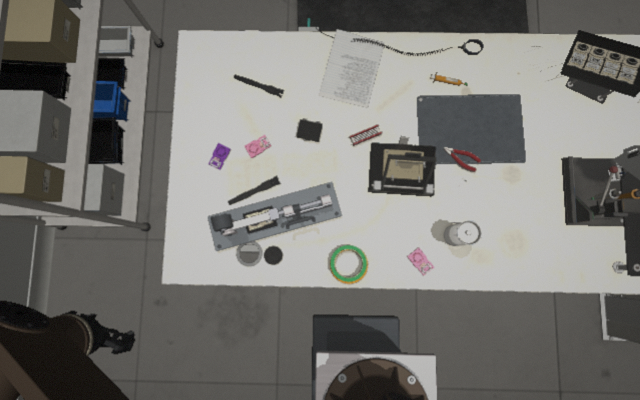

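View pics/s0.png

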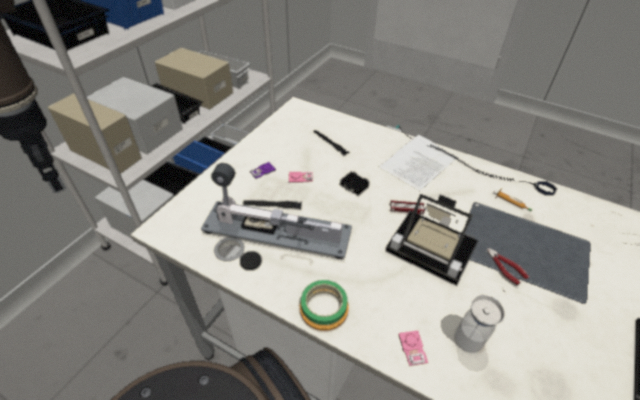

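The clamp is the grey plate at top (275,215) and scene (278,230). The counterweight disc is at its left end, top (222,220), and the bolt with its yoke at the right, top (312,218). The black fixture at top (403,168) has no bolt, disc or stalk, so it's not the one meant. Next I'll fit the plate's pose and look at an enlarged crop.

```bash
cat >> h.py <<'E'
def toclamp(P,o,th):
    c,s=np.cos(th),np.sin(th);d=P-np.array([o[0],o[1],0]);return d@np.array([[c,-s,0],[s,c,0],[0,0,1]])*1000
E
python3 - <<'E'
from h import *
for f in('t0','s0'):
    c=load(f);P=cloud(c)
    x0,x1,y0,y1=(200,350,175,255) if f=='t0' else (190,365,190,265)
    sub=P[y0:y1,x0:x1];im=c['img'][y0:y1,x0:x1].astype(int)
    m=(sub[...,2]>.012)&(sub[...,2]<.2)
    n,l,st,ce=cv2.connectedComponentsWithStats(m.astype(np.uint8))
    k=1+np.argmax(st[1:,4]);m=l==k
    z=sub[...,2][m];print(f,st[k],np.percentile(z,[5,25,50,75,95]))
    mm=m&(abs(sub[...,2]-.020)<.007)
    r=cv2.minAreaRect((sub[mm][:,:2]*1000).astype(np.float32));print(r,cv2.boxPoints(r).round(1).tolist())
c=load('t0')
for u,v in[(209,216),(331,183),(342,212),(217,249)]: print(world(c,u,v,).round(4))
cr=lambda f,a,b,x,y,s:cv2.resize(load(f)['img'][b:y,a:x,::-1],None,fx=s,fy=s,interpolation=cv2.INTER_CUBIC)
A=cr('t0',200,175,350,255,5);B=cr('s0',195,155,360,265,4.545)
cv2.imwrite('pics/c.png',np.vstack([A[:80*5],B[:,:750]])[:900]);cv2.imwrite('pics/cA.png',A);cv2.imwrite('pics/cB.png',B)
E
```

```text
t0 [   8    7  134   69 4684] [0.01697705 0.01984316 0.02258224 0.05897566 0.17625824]
((515.4940795898438, 277.3131103515625), (100.58592224121094, 359.5111999511719), 16.755685806274414) [[415.5, 434.8999938964844], [519.2000122070312, 90.69999694824219], [615.5, 119.69999694824219], [511.79998779296875, 463.8999938964844]]
s0 [  11    0  151   68 4781] [0.01638072 0.0186779  0.02174677 0.05505219 0.07426019]
((511.35797119140625, 280.76043701171875), (102.72315979003906, 358.83795166015625), 16.697460174560547) [[410.6000061035156, 437.8999938964844], [513.7000122070312, 94.0999984741211], [612.0999755859375, 123.69999694824219], [509.0, 467.3999938964844]]
[0.5103 0.4579 0.0215]
[0.6082 0.1227 0.0227]
[0.5304 0.0903 0.    ]
[0.4204 0.432  0.0177]
```

View pics/cA.png

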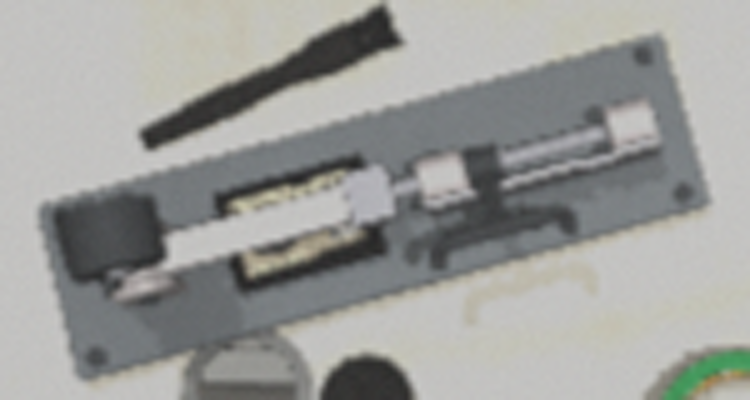

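View pics/cB.png

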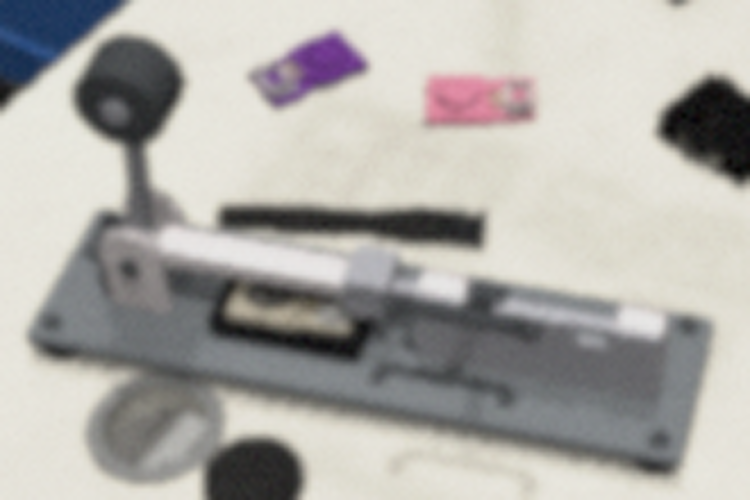

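The crops show the arm down over the board, the bolt locked, and the yoke on the robot side. I'll check the yoke and disc against the given sizes in both views to settle the frame.

Run:
```python
from h import *
th=np.radians(16.73)
for f,o in(('t0',(.5155,.2773)),('s0',(.5114,.2808))):
    c=load(f);P=cloud(c);Q=toclamp(P,o,th)
    def rep(n,m):
        q=Q[m];print(f,n,len(q),q.min(0).round(),q.max(0).round(),np.median(q,0).round(1)) if len(q) else print(n,0)
    x,y,z=Q[...,0],Q[...,1],Q[...,2]
    rep('bar',(x<-22)&(x>-75)&(y<-20)&(y>-130)&(z>75)&(z<115))
    rep('disc',(abs(x)<40)&(y>70)&(y<150)&(z>135)&(z<220))
    rep('guideA',(abs(x)<25)&(y<-130)&(y>-175)&(z>60)&(z<75))
    rep('block',(abs(x)<25)&(y<0)&(y>-34)&(z>60)&(z<80))
```

```text
t0 bar 131 [ -52. -104.   77.] [-22. -26. 103.] [-39.5 -65.6  91.6]
t0 disc 300 [-20.  92. 146.] [ 19. 139. 193.] [ -3.  112.1 184. ]
t0 guideA 103 [ -16. -159.   60.] [  11. -132.   75.] [  -3.4 -146.5   67.4]
t0 block 85 [-16. -33.  60.] [14. -0. 72.] [ -1.1 -10.1  67.6]
s0 bar 146 [ -52. -104.   77.] [-23. -27.  99.] [-40.5 -64.   89.7]
s0 disc 434 [-20.  92. 142.] [ 17. 137. 189.] [-13.  110.  174.7]
s0 guideA 101 [ -17. -159.   60.] [  10. -134.   71.] [  -5.4 -147.    65.9]
s0 block 82 [-16. -34.  60.] [15. -0. 70.] [-1.8 -9.1 66.4]
```

send_rows:
  moves:
    - [-0.058, 0.072, 0, 0, 0, 0]
    - [-0.058, 0.072, 0, 0, 0, 0]
    - [-0.058, 0.072, 0, 0, 0, 0]
    - [-0.058, 0.072, 0, 0, 0, 0]
    - [-0.058, 0.072, 0, 0, 0, 0]
  gripper: -1

```text
t: 0.72
ee_pos: [0.3556, 0.4001, 0.2311]
ee_rot: [0.0, 0.828, 0.56, -0.0]
force: [1.3, 0.1, 0.3]
opening: 0.0001
```

send_rows:
  moves:
    - [-0.058, 0.072, 0, 0, 0, 0]
    - [-0.058, 0.072, 0, 0, 0, 0]
    - [-0.058, 0.072, 0, 0, 0, 0]
    - [-0.058, 0.072, 0, 0, 0, 0]
    - [-0.058, 0.072, 0, 0, 0, 0]

```text
t: 1.35
ee_pos: [0.4686, 0.1985, 0.2312]
ee_rot: [-0.0, 0.828, 0.56, -0.0]
force: [0.4, 0.1, 0.2]
opening: -0.0002
```

send_rows:
  moves:
    - [0, 0, 0.02, 0, 0, -0.086]
    - [0, 0, 0.02, 0, 0, -0.086]
    - [0, 0, 0.02, 0, 0, -0.086]
    - [0, 0, 0.02, 0, 0, -0.086]
    - [0, 0, 0.02, 0, 0, -0.086]

```text
t: 1.98
ee_pos: [0.468, 0.1999, 0.1808]
ee_rot: [-0.0, 0.594, 0.804, -0.0]
force: [0.4, 0.3, 0.3]
opening: -0.0002
```

```bash
cat >> h.py <<'E'
TH=np.radians(16.73);O=(.5104,.2839)
def show(f,*a):
    cv2.imwrite(f'pics/{f}.png',np.hstack(a)[:,:,::-1])
def crop(c,x0,y0,x1,y1,s): return cv2.resize(c['img'][y0:y1,x0:x1],None,fx=s,fy=s,interpolation=cv2.INTER_CUBIC)
E
python3 - <<'E'
from h import *
c=snap('wrist','w1');o=ctrl.get_obs();print(toclamp(o['ee_pos'],O,TH))
Q=toclamp(cloud(c),O,TH);x,y,z=Q[...,0],Q[...,1],Q[...,2]
def rep(n,m):
    q=Q[m];print(n,len(q),np.percentile(q,[1,50,99],axis=0).round().tolist())
rep('bar',(x<-22)&(x>-75)&(y<-20)&(y>-130)&(z>75)&(z<115))
rep('guideA',(abs(x)<25)&(y<-130)&(y>-175)&(z>60)&(z<75))
rep('block',(abs(x)<25)&(y<0)&(y>-34)&(z>60)&(z<80))
E
```

```text
[-65.38887149 -68.3154285  179.69325152]
bar 932 [[-50.0, -107.0, 86.0], [-40.0, -70.0, 91.0], [-34.0, -31.0, 99.0]]
guideA 694 [[-14.0, -162.0, 60.0], [-4.0, -148.0, 67.0], [11.0, -133.0, 71.0]]
block 607 [[-13.0, -34.0, 60.0], [-0.0, -11.0, 68.0], [15.0, -0.0, 70.0]]
```

View pics/w1.png

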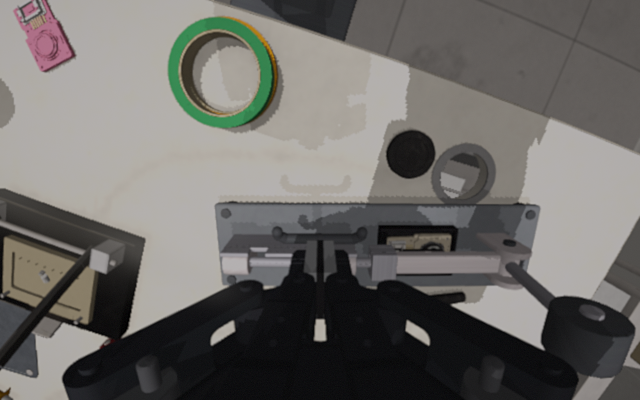

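The wrist view shows the yoke between px (277,232) and (365,232), centred on the shut fingers at x=320. The depth data agree with the frame to about 2 mm. I'll go down beside the yoke.

send_rows:
  moves:
    - [0, 0, 0.05, 0, 0, 0]
    - [0, 0, 0.05, 0, 0, 0]
    - [0, 0, 0.05, 0, 0, 0]
    - [0, 0, 0.05, 0, 0, 0]
    - [0, 0, 0.005, 0, 0, 0]

```text
t: 2.65
ee_pos: [0.4672, 0.1996, 0.0776]
ee_rot: [-0.001, 0.597, 0.802, -0.001]
force: [-0.3, -0.7, 0.8]
opening: 0.0001
```

send_rows:
  moves:
    - [0, 0.01, 0, 0, 0, 0]
    - [0, 0.006, 0, 0, 0, 0]
    - [0, 0.003, 0, 0, 0, 0]
    - [0, 0.003, 0, 0, 0, 0]
    - [0, 0, 0, 0, 0, 0]

```text
t: 3.28
ee_pos: [0.4789, 0.2032, 0.079]
ee_rot: [0.0, 0.596, 0.803, 0.0]
force: [-0.6, 0.0, -0.6]
opening: -0.0003
```

send_rows:
  moves:
    - [0, 0.008, -0.008, 0, 0, 0]
    - [0, 0.008, -0.007, 0, 0, 0]
    - [0, 0.008, -0.005, 0, 0, 0]
    - [0, 0.008, -0.004, 0, 0, 0]
    - [0, 0.008, -0.002, 0, 0, 0]

```text
t: 3.9
ee_pos: [0.4984, 0.2091, 0.092]
ee_rot: [0.0, 0.596, 0.803, 0.0]
force: [-1.3, -1.3, 1.1]
opening: 0.0002
```

```bash
cat >> h.py <<'E'
def yoke(f='x'):
    o=ctrl.get_obs();print('t',o['t'],'tcp',toclamp(o['ee_pos'],O,TH).round(1),o['force'].round(1) if hasattr(o['force'],'round') else o['force'])
    for n in('scene','top'):
        c=snap(n,f+n[0]);Q=toclamp(cloud(c),O,TH)+[0,0,0];x,y,z=Q[...,0],Q[...,1],Q[...,2]
        print(n)
        for a,b in((-190,-30),):
            m=(x>-60)&(x<25)&(y>a)&(y<b)&(z>76)&(z<125)&(c['img'].max(-1)<110)
            q=Q[m]
            for lo in range(-180,-20,8):
                k=q[(q[:,1]>=lo)&(q[:,1]<lo+8)]
                if len(k)>2: print(lo,len(k),np.median(k,0).round(),'zmax',k[:,2].max().round())
E
python3 - <<'E'
from h import *
yoke('a')
show('a',crop(load('as'),270,170,400,270,4.0))
E
```

```text
t 3.9 tcp [-33.  -68.2  92. ] [-1.3 -1.3  1.1]
scene
-108 8 [ -25. -103.  111.] zmax 114.0
-100 12 [-22. -96. 104.] zmax 111.0
-92 13 [-21. -88. 104.] zmax 106.0
-84 37 [-39. -80. 110.] zmax 123.0
-76 36 [-44. -72. 109.] zmax 123.0
-68 26 [-45. -64. 111.] zmax 124.0
-60 18 [-40. -57. 113.] zmax 123.0
-52 3 [-20. -45. 100.] zmax 106.0
-44 16 [-22. -40. 104.] zmax 109.0
-36 8 [-25. -34. 111.] zmax 113.0
top
```

View pics/a.png

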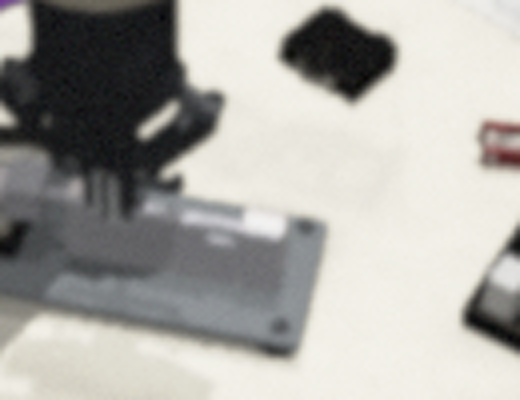

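The yoke is up about 0.48 rad: bar at about x -20, z 102, prong tips near (-25, 112). I'll push it slightly further and start the slide.

send_rows:
  moves:
    - [0, 0.005, -0.002, 0, 0, 0]
    - [-0.016, 0, 0, 0, 0, 0]
    - [-0.016, 0, 0, 0, 0, 0]
    - [-0.016, 0, 0, 0, 0, 0]
    - [-0.016, 0, 0, 0, 0, 0]

```text
t: 4.62
ee_pos: [0.5096, 0.1783, 0.0928]
ee_rot: [-0.0, 0.596, 0.803, -0.0]
force: [-0.6, 0.7, -0.5]
opening: 0.0003
```

Run:
```python
from h import *
yoke('b')
```

```text
t 4.625 tcp [ -31.1 -100.9   92.8] [-0.6  0.7 -0.5]
scene
-116 28 [ -38. -112.  113.] zmax 125.0
-108 37 [ -43. -104.  109.] zmax 123.0
-100 26 [-42. -96. 109.] zmax 124.0
-92 16 [-38. -90. 112.] zmax 124.0
-84 15 [-17. -78.  96.] zmax 106.0
-76 20 [-19. -73. 104.] zmax 107.0
-68 11 [-18. -63. 103.] zmax 106.0
-60 12 [-17. -56. 104.] zmax 105.0
-52 17 [-19. -48. 105.] zmax 115.0
-44 13 [-21. -41. 115.] zmax 118.0
top
```

Run:
```python
from h import *
for f in('as','bs'):
    c=load(f);Q=toclamp(cloud(c),O,TH);x,y,z=Q[...,0],Q[...,1],Q[...,2]
    m=(x>-32)&(x<0)&(y>-190)&(y<-15)&(z>90)&(z<125)&(c['img'].max(-1)<110)
    q=Q[m];q=q[np.argsort(q[:,1])];print(f,q[:5].round().tolist(),q[-12:].round().tolist())
show('b',crop(load('bs'),260,160,400,260,5))
```

```text
as [[-28.0, -105.0, 113.0], [-27.0, -105.0, 109.0], [-25.0, -105.0, 114.0], [-26.0, -103.0, 111.0], [-25.0, -102.0, 113.0]] [[-23.0, -37.0, 108.0], [-23.0, -37.0, 105.0], [-23.0, -37.0, 101.0], [-21.0, -37.0, 109.0], [-26.0, -36.0, 110.0], [-25.0, -36.0, 112.0], [-24.0, -35.0, 104.0], [-27.0, -34.0, 111.0], [-25.0, -33.0, 112.0], [-25.0, -33.0, 105.0], [-26.0, -31.0, 113.0], [-25.0, -31.0, 108.0]]
bs [[-27.0, -114.0, 119.0], [-26.0, -114.0, 114.0], [-19.0, -80.0, 104.0], [-18.0, -80.0, 100.0], [-17.0, -80.0, 96.0]] [[-21.0, -43.0, 103.0], [-19.0, -43.0, 115.0], [-25.0, -43.0, 114.0], [-23.0, -42.0, 115.0], [-20.0, -42.0, 116.0], [-21.0, -41.0, 106.0], [-27.0, -41.0, 115.0], [-18.0, -41.0, 116.0], [-24.0, -40.0, 115.0], [-21.0, -39.0, 115.0], [-20.0, -39.0, 118.0], [-22.0, -37.0, 113.0]]
```

View pics/b.png

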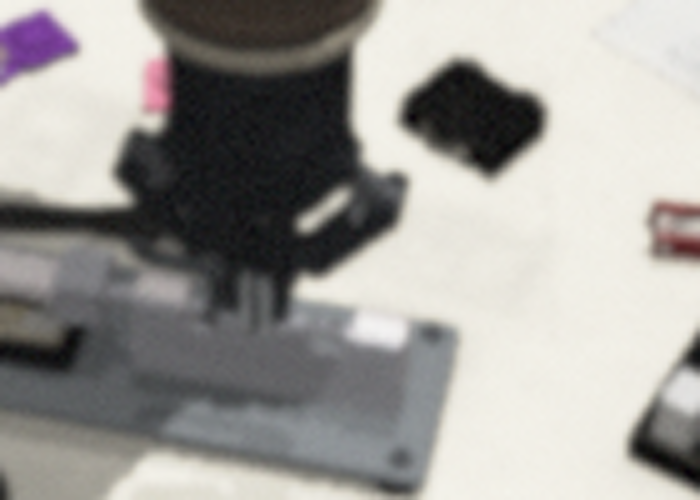

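The bolt has moved about 7 mm, since the fingertips are narrower than I assumed. Continuing the slide.

send_rows:
  moves:
    - [-0.014, 0, 0, 0, 0, 0]
    - [-0.014, 0, 0, 0, 0, 0]
    - [-0.014, 0, 0, 0, 0, 0]
    - [-0.014, 0, 0, 0, 0, 0]
    - [0, 0, 0, 0, 0, 0]

```text
t: 5.35
ee_pos: [0.5179, 0.1517, 0.0928]
ee_rot: [0.0, 0.596, 0.803, 0.0]
force: [-0.5, 0.1, 0.0]
opening: 0.0001
```

```bash
cat >> h.py <<'E'
def prong(f):
    o=ctrl.get_obs();print('t',o['t'],'tcp',toclamp(np.array(o['ee_pos']),O,TH).round(1),o['force'])
    c=snap('scene',f);Q=toclamp(cloud(c),O,TH);x,y,z=Q[...,0],Q[...,1],Q[...,2]
    m=(x>-32)&(x<0)&(y>-190)&(y<-15)&(z>90)&(z<125)&(c['img'].max(-1)<110)
    q=Q[m];q=q[np.argsort(q[:,1])];print(q[:5].round().tolist(),q[-10:].round().tolist())
E
python3 - <<'E'
from h import *
prong('c')
E
```

```text
t 5.35 tcp [ -30.9 -128.8   92.8] [-0.50736755  0.14013337  0.02812021]
[[-21.0, -142.0, 112.0], [-32.0, -142.0, 121.0], [-28.0, -142.0, 114.0], [-20.0, -110.0, 103.0], [-19.0, -110.0, 99.0]] [[-23.0, -72.0, 116.0], [-22.0, -72.0, 105.0], [-20.0, -72.0, 117.0], [-24.0, -70.0, 114.0], [-22.0, -70.0, 115.0], [-23.0, -70.0, 109.0], [-21.0, -70.0, 117.0], [-18.0, -69.0, 117.0], [-23.0, -68.0, 115.0], [-21.0, -67.0, 117.0]]
```

send_rows:
  moves:
    - [-0.012, 0, 0, 0, 0, 0]
    - [-0.012, 0, 0, 0, 0, 0]
    - [-0.012, 0, 0, 0, 0, 0]
    - [-0.006, 0, 0, 0, 0, 0]
    - [-0.003, 0, 0, 0, 0, 0]

```text
t: 6.02
ee_pos: [0.5242, 0.1305, 0.0928]
ee_rot: [0.0, 0.596, 0.803, 0.0]
force: [-0.9, 0.5, -0.1]
opening: 0.0002
```

send_rows:
  moves:
    - [-0.001, 0, 0, 0, 0, 0]
    - [-0.001, 0, 0, 0, 0, 0]
    - [-0.001, 0, 0, 0, 0, 0]
    - [-0.001, 0, 0, 0, 0, 0]
    - [-0.001, 0, 0, 0, 0, 0]

```text
t: 6.65
ee_pos: [0.5248, 0.1284, 0.0928]
ee_rot: [-0.0, 0.596, 0.803, 0.0]
force: [-2.1, 3.8, -1.1]
opening: -0.0001
```

Run:
```python
from h import *
prong('d')
```

```text
t 6.65 tcp [ -31.  -153.    92.8] [-2.05716891  3.77939308 -1.08721383]
[[-32.0, -167.0, 121.0], [-19.0, -135.0, 105.0], [-19.0, -133.0, 102.0], [-18.0, -133.0, 104.0], [-17.0, -133.0, 106.0]] [[-24.0, -95.0, 110.0], [-23.0, -95.0, 115.0], [-19.0, -94.0, 114.0], [-19.0, -94.0, 101.0], [-25.0, -93.0, 114.0], [-23.0, -93.0, 119.0], [-23.0, -93.0, 115.0], [-22.0, -93.0, 108.0], [-23.0, -91.0, 115.0], [-21.0, -90.0, 116.0]]
```

send_rows:
  moves:
    - [-0.001, 0, 0, 0, 0, 0]
    - [-0.001, 0, 0, 0, 0, 0]
    - [-0.001, 0, 0, 0, 0, 0]
    - [0, 0, 0, 0, 0, 0]
    - [0, 0, 0, 0, 0, 0]

```text
t: 7.32
ee_pos: [0.525, 0.1273, 0.0927]
ee_rot: [-0.0, 0.596, 0.803, 0.0]
force: [-1.5, 9.4, -2.4]
opening: 0.0
```

The force rises steeply, so this is the end stop. I'll ease off in y, then back out towards -x along the arc.

send_rows:
  moves:
    - [0.004, 0, 0, 0, 0, 0]
    - [0.004, 0, 0, 0, 0, 0]
    - [0.002, -0.006, 0.002, 0, 0, 0]
    - [0, -0.01, 0.004, 0, 0, 0]
    - [0, -0.01, 0.006, 0, 0, 0]

```text
t: 7.95
ee_pos: [0.5109, 0.1277, 0.0866]
ee_rot: [-0.0, 0.596, 0.803, -0.0]
force: [0.3, -0.5, -0.5]
opening: -0.0001
```

send_rows:
  moves:
    - [0, -0.012, 0.008, 0, 0, 0]
    - [0, -0.012, 0.008, 0, 0, 0]
    - [0, -0.012, 0, 0, 0, 0]
    - [0, -0.012, 0, 0, 0, 0]
    - [0, 0, 0, 0, 0, 0]

```text
t: 8.57
ee_pos: [0.4881, 0.1208, 0.0789]
ee_rot: [-0.0, 0.596, 0.803, -0.0]
force: [-0.5, -0.5, -0.2]
opening: 0.0002
```

send_rows:
  moves:
    - [0, -0.02, -0.06, 0, 0, 0]
    - [0, -0.02, -0.06, 0, 0, 0]
    - [0, -0.02, -0.06, 0, 0, 0]
    - [0, -0.02, -0.06, 0, 0, 0]
    - [0, 0, 0, 0, 0, 0]

```text
t: 9.2
ee_pos: [0.4511, 0.1095, 0.2009]
ee_rot: [0.001, 0.596, 0.803, 0.001]
force: [1.2, 0.4, -0.6]
opening: 0.0003
```

Run:
```python
from h import *
print(toclamp(np.array(ctrl.get_obs()['ee_pos']),O,TH))
for n in('scene','wrist','top'):
    c=snap(n,'e'+n[0]);Q=toclamp(cloud(c),O,TH);x,y,z=Q[...,0],Q[...,1],Q[...,2]
    m=(x>-60)&(x<-10)&(y>-185)&(y<-60)&(z>74)&(z<115);q=Q[m]
    print(n,len(q),np.percentile(q,[2,50,98],axis=0).round().tolist() if len(q) else '')
a=crop(load('es'),190,150,390,270,3);cv2.imwrite('pics/e.png',np.vstack([a,cv2.resize(load('ew')['img'],(600,375))[100:330]])[:,:,::-1])
```

```text
[-106.97350788 -149.94682273  200.85155537]
scene 149 [[-51.0, -165.0, 81.0], [-41.0, -128.0, 90.0], [-23.0, -91.0, 98.0]]
wrist 323 [[-49.0, -119.0, 87.0], [-40.0, -102.0, 91.0], [-34.0, -90.0, 99.0]]
top 4 [[-37.0, -120.0, 76.0], [-33.0, -117.0, 89.0], [-13.0, -116.0, 91.0]]
```

View pics/e.png

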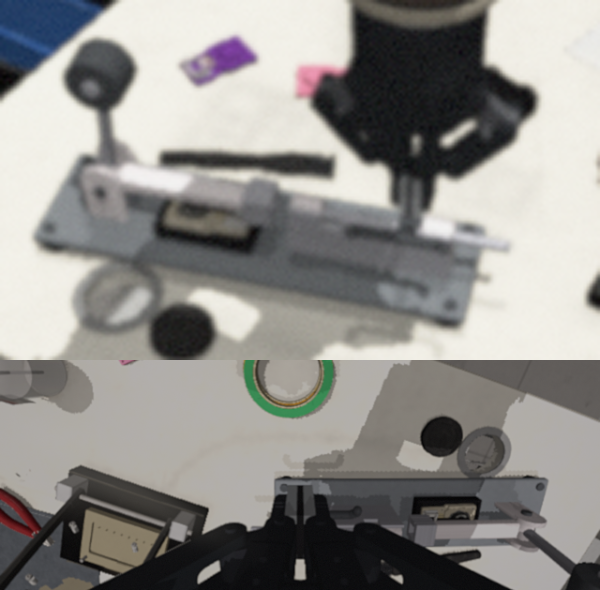

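The yoke is seated again in the other notch (bar z 90, x -41, same as at the start), now spanning y -165..-91, i.e. 60 mm further back. Next I'll go to the -y side of the counterweight disc.

send_rows:
  moves:
    - [0.07, 0.036, 0, 0, 0, 0]
    - [0.1, 0.05, 0, 0, 0, 0]
    - [0.1, 0.05, 0, 0, 0, 0]
    - [0.1, 0.05, 0.02, 0, 0, 0]
    - [0.05, 0.028, 0.02, 0, 0, 0]

```text
t: 9.98
ee_pos: [0.4917, 0.3441, 0.177]
ee_rot: [-0.0, 0.595, 0.803, -0.0]
force: [0.5, -0.5, -0.0]
opening: 0.0
```

send_rows:
  moves:
    - [0, 0, 0.02, 0, 0, 0]
    - [0, 0, 0.02, 0, 0, 0]
    - [0, 0, 0, 0, 0, 0]
    - [0, 0, 0, 0, 0, 0]
    - [0, 0, 0, 0, 0, 0]

```text
t: 10.6
ee_pos: [0.4921, 0.3411, 0.1594]
ee_rot: [0.0, 0.596, 0.803, 0.0]
force: [0.3, 0.7, -0.1]
opening: 0.0001
```

Run:
```python
from h import *
o=ctrl.get_obs();print(o['t'],toclamp(np.array(o['ee_pos']),O,TH).round(1),o['force'])
```

```text
10.6 [ -1.1  60.  159.4] [ 0.34043345  0.71247562 -0.14369667]
```

send_rows:
  moves:
    - [0.016, 0, 0, 0, 0, 0]
    - [0.012, 0, 0, 0, 0, 0]
    - [0.012, 0, 0, 0, 0, 0]
    - [0.012, 0, 0, 0, 0, 0]
    - [0.012, 0, 0, 0, 0, 0]

```text
t: 11.22
ee_pos: [0.4825, 0.3724, 0.1589]
ee_rot: [0.0, 0.596, 0.803, 0.0]
force: [1.4, -2.8, 3.1]
opening: 0.0001
```

send_rows:
  moves:
    - [0.012, 0, 0.002, 0, 0, 0]
    - [0.012, 0, 0.002, 0, 0, 0]
    - [0.012, 0, 0.002, 0, 0, 0]
    - [0.012, 0, 0.002, 0, 0, 0]
    - [0.012, 0, 0.002, 0, 0, 0]

```text
t: 11.85
ee_pos: [0.4736, 0.4011, 0.1536]
ee_rot: [-0.0, 0.596, 0.803, -0.0]
force: [0.3, -1.8, 0.8]
opening: 0.0002
```

Run:
```python
from h import *
o=ctrl.get_obs();print(o['t'],toclamp(np.array(o['ee_pos']),O,TH).round(1),o['force'])
c=snap('scene','g');show('g',crop(c,150,120,370,270,3))
```

```text
11.85 [ -1.5 122.8 153.6] [ 0.25285364 -1.79399125  0.79820711]
```

View pics/g.png

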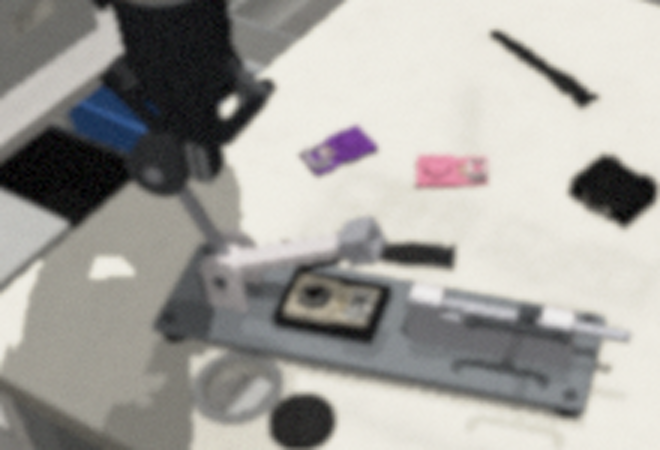

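The arm is rising, the yoke stays seated in the open notch and the board lies in the nest. I'll keep pushing past the balance point.

send_rows:
  moves:
    - [0.012, 0, 0.005, 0, 0, 0]
    - [0.012, 0, 0.005, 0, 0, 0]
    - [0.012, 0, 0.006, 0, 0, 0]
    - [0.012, 0, 0.006, 0, 0, 0]
    - [0.012, 0, 0.006, 0, 0, 0]

```text
t: 12.52
ee_pos: [0.465, 0.4298, 0.1395]
ee_rot: [-0.0, 0.596, 0.803, -0.0]
force: [0.4, -0.4, 0.3]
opening: -0.0
```

send_rows:
  moves:
    - [0.01, 0, 0.006, 0, 0, 0]
    - [0.008, 0, 0.006, 0, 0, 0]
    - [0, 0, 0, 0, 0, 0]
    - [0, 0, 0, 0, 0, 0]
    - [0, 0, 0, 0, 0, 0]

```text
t: 13.15
ee_pos: [0.4627, 0.4379, 0.134]
ee_rot: [0.0, 0.596, 0.803, 0.0]
force: [1.1, -0.5, -0.2]
opening: -0.0002
```

```bash
cat >> h.py <<'E'
def arm(f):
    o=ctrl.get_obs();print(o['t'],toclamp(np.array(o['ee_pos']),O,TH).round(1),o['force'])
    c=snap('scene',f);Q=toclamp(cloud(c),O,TH);x,y,z=Q[...,0],Q[...,1],Q[...,2]
    m=(abs(x)<17)&(y>-40)&(y<110)&(z>75)&(z<215)&(c['img'].mean(-1)>95)
    q=Q[m];r=np.hypot(q[:,1]-120,q[:,2]-55);k=(r<165)&(r>40);q=q[k]
    print(len(q),'arm angle',np.median(np.arctan2(q[:,2]-55,120-q[:,1])) if len(q) else '')
E
python3 - <<'E'
from h import *
arm('i')
E
```

```text
13.15 [ -1.3 161.2 134. ] [ 1.05522148 -0.47219752 -0.19143729]
334 arm angle 1.3210739771505269
```

The arm already reads about 1.31 rad. I'll withdraw straight up, then away.

send_rows:
  moves:
    - [0, 0, -0.06, 0, 0, 0]
    - [0, 0, -0.08, 0, 0, 0]
    - [0, 0, -0.08, 0, 0, 0]
    - [0, 0, -0.08, 0, 0, 0]
    - [0, 0, -0.06, 0, 0, 0]

```text
t: 13.82
ee_pos: [0.4628, 0.438, 0.3159]
ee_rot: [0.0, 0.596, 0.803, 0.001]
force: [0.2, 0.4, -0.3]
opening: 0.0004
```

send_rows:
  moves:
    - [0.06, -0.08, 0, 0, 0, 0]
    - [0.06, -0.08, 0, 0, 0, 0]
    - [0.06, -0.08, 0, 0, 0, 0]
    - [0, 0, 0, 0, 0, 0]
    - [0, 0, 0, 0, 0, 0]

```text
t: 14.45
ee_pos: [0.3219, 0.4894, 0.314]
ee_rot: [0.0, 0.596, 0.803, 0.0]
force: [0.4, -0.7, 0.4]
opening: 0.0001
```

Run:
```python
from h import *
arm('j')
for n in('scene','top'):
    c=snap(n,'k'+n[0]);Q=toclamp(cloud(c),O,TH);x,y,z=Q[...,0],Q[...,1],Q[...,2]
    for nm,m in(('yoke',(x>-60)&(x<-25)&(y>-185)&(y<-60)&(z>74)&(z<115)),('disc',(abs(x)<25)&(y>180)&(y<270)&(z>60)&(z<140)),('board',(abs(x)<18)&(y>10)&(y<60)&(z>25)&(z<60))):
        q=Q[m];print(n,nm,len(q),np.percentile(q,[2,50,98],axis=0).round().tolist() if len(q) else '')
a=crop(load('ks'),150,110,400,270,3);b=crop(load('kt'),190,165,360,265,3)
cv2.imwrite('pics/k.png',a[:,:,::-1]);cv2.imwrite('pics/kt2.png',cv2.resize(b,None,fx=1.5,fy=1.5)[:,:,::-1])
```

```text
14.45 [-121.4  251.1  314. ] [ 0.38940841 -0.68970044  0.44501091]
328 arm angle 1.3181814881108715
scene yoke 146 [[-51.0, -165.0, 85.0], [-41.0, -128.0, 90.0], [-34.0, -91.0, 98.0]]
scene disc 444 [[-18.0, 185.0, 73.0], [-9.0, 216.0, 100.0], [15.0, 244.0, 116.0]]
scene board 237 [[-18.0, 11.0, 27.0], [-3.0, 35.0, 33.0], [17.0, 59.0, 38.0]]
top yoke 125 [[-48.0, -169.0, 85.0], [-37.0, -132.0, 92.0], [-27.0, -95.0, 101.0]]
top disc 300 [[-14.0, 183.0, 83.0], [1.0, 213.0, 111.0], [17.0, 241.0, 119.0]]
top board 246 [[-17.0, 11.0, 27.0], [-1.0, 35.0, 35.0], [17.0, 59.0, 41.0]]
```

View pics/k.png

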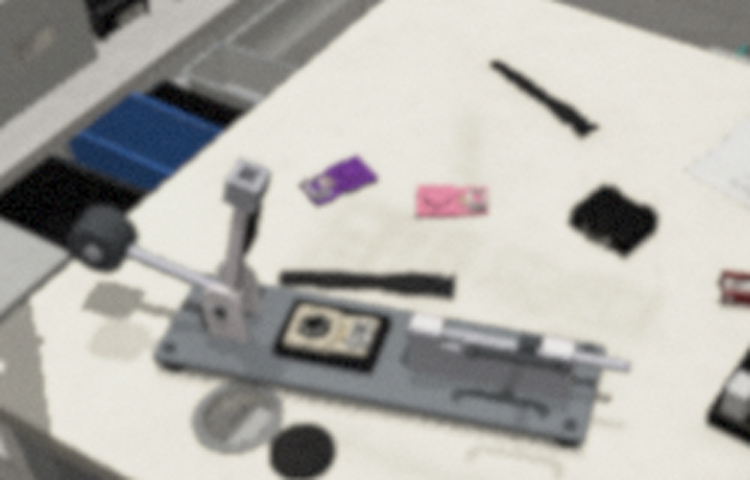

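The arm stands fully open with nothing touching it, the bolt is drawn back with its yoke in the open notch, and the board is in the nest. Handing in.

```bash
python3 -c "
from station import ctrl
print(ctrl.hand_in())"
```

```text
the job is handed in; nothing more can be done
None
```

The board clamp is open and the job was handed in at about 14.5 s of the 45 s; no verdict was reported.

**What I did:** I lifted the yoke with the shut fingers and slid the bolt back until it met its end stop. The contact force there was about 10 N. The handle then dropped into the open notch. After that I pushed the counterweight over past its balance point and moved the robot clear.

**Last checks, all with the robot away from the clamp:**
- **Bolt:** the yoke sits at the same height as when it was first locked (bar top about 90 mm), now 60 mm further back.
- **Hold-down arm:** it reads about 1.32 rad, which is fully open, and it stayed there after I let go.
- **Board:** it still lies in its nest, at about clamp y 35.

**Disagreements:**
- My first fit of the base plate was about 5 mm off along its length compared with the clamp's parts, so I set the frame from the parts instead.
- The two cameras differ by about 4 mm.
- The shut fingertips were narrower than I had assumed, so I had to move further before the bolt started to slide.

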